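# File the spice samples in their sloped trays

## Robot

A 6-joint arm with a two-finger parallel gripper is mounted at the origin on the work surface. World frame = base frame: x ahead of the robot, y to its left, z up, the work surface at z = 0. Lengths are in m, angles in rad, forces in N, time in s.
With the tool pointing down it reaches from about 0.325 to 0.775 m from the base axis. Payload 5.5 kg.
Tool frame: the origin (TCP) lies midway between the tips of the shut fingers; the grasp point (between the pads) lies 19 mm behind it; x points along the fingers, y is the direction in which the jaws open and shut, and the axes are right-handed (so a half turn about x gives the same grasp; the last joint's range is limited). The gripper opens to 85 mm and grips with 20 to 120 N. Pads are 22 mm wide; open, the fingers measure 114 mm over their backs; the gripper's body (76 mm by 85 mm) begins 54 mm behind the grasp point. The pads swing forward as they close: fully open they stand 13 mm farther back than shut.
Start: joints at [-1.289, 0.091, 1.231, -0, 1.82, -0.057], TCP at [0.199, -0.566, 0.231] pointing down, gripper open.
Joint ranges: [-2.87, 2.87], [-0.86, 2.18], [0.17, 2.46], [-1.51, 4.65], [0.06, 2.69], [-2.65, 2.65]. Speed limits (rad/s): [2.57, 2.57, 3.01, 3.14, 3.14, 3.14].

## Interface

Orientations are given as a rotation vector (axis times angle).
In Python, from plant import r gives the robot as it stands.
- The arm moves only by the tool drive_tool, never from a script. Its argument "rows" is a list that holds one entry, the list of rows, each a list of 4 numbers: the shift along the world's x, y, z each as a share of 0.05 m, from -1 to 1, then the turn about the world's z as a share of 8 degrees, from -1 to 1. In form: [[[x, y, z, spin], ...]]. A call has 1 to 12 rows; each row shifts and turns the commanded pose from where the row before left it; what a row does not reach is not made up. A row lasts 1/8 s, in which the tool goes at most 62.5 mm and 10.7 degrees, less where a joint would pass 70% of its speed; a pose out of reach is approached as far as the arm can. A call with a number of a shift or a turn outside -1 to 1 is refused whole. A call with a gripper value outside its range is refused whole. "claw" is the gripper command: -1 is shut, 1 is fully open, values between are in proportion, set as the call begins (left out, the last holds). The fingers move at their own pace and stop on an object; "force" is the grip in N (left out, the last holds). Time passes only in rows, so rows that do not move let the fingers close. It gives the time, the measured TCP pose, the force and the opening at its end, in the units of the state.
- r.sense(): the state, without advancing time (a new reading comes with each control period).
- r.grab_frame(name): name is "scene" or "top"; returns a dict with "image" (480x640x3 uint8, red, green, blue), "depth" (480x640 float32, m along the optical axis (not along the pixel's ray), 0 where there is no reading), "camera_matrix" (3x3 intrinsics, pixels), "R" (3x3) and "t" (3): a world point X has camera coordinates R X + t. Camera axes: x right, y down, z forward; pixel columns grow to the right and rows downward; lengths in m; the calibration is good to about 2 mm. A picture is of the moment at which its call begins.
- r.close_job(): hands the job in, once; it reports no verdict.
Trained networks look in a picture, given as the dict that the camera call returned (one of the last four; its "shot" number tells which), for a name from the list of things; names that differ only in an ending like _2 or _b are one class to them, and where a whole thing is asked for, a point or a joint stands for the part that bears it (a point fixed in the world has none). Each returns a list of dicts, best first, with "score" (0 to 1); they miss things now and then, are a little off and sometimes report something else, mostly with a low value. They report only what shows in the picture. A call takes as long as a camera call. They do not tell look-alikes from the thing itself.
- r.boxes_of(picture, label): "position" ([x, y, z] in m, in world coordinates, good to about 4 mm: the middle of the surface that is visible of it).
- r.outline_of(picture, label): "region" (480x640 bool, what is visible of it).
The state is a dict: "time_s": time; "joint_pos": joint angles; "qd": joint speeds; "joint_torque": joint torques, N m; "ee_pos": TCP position; "tool_rot": TCP orientation; "force": force on the tool from outside, world axes, zero at the start; "ft_torque": the same for the moment, N m; "grip_width": finger opening in m.
Only numpy, scipy, OpenCV 4.12 (cv2) and the standard library are available. Lean on these libraries where they do the work, as an engineer would, in place of code of your own. Each camera call takes 0.05 s, during which the arm holds its last target.

## Task

Put away the four sealed spice sample jars, each in the sloped tray of the same colour as its lid, slid down until it rests against the tray's back stop; the red tray takes two, the big red jar at the stop and the small red one right up against it on the uphill side. Keep the jars upright all along, leave them standing flat on the tray floors, and do not disturb the beaker, the brass weight or the spoon.

Things in the scene. Friction and masses are not known exactly. Their poses are not given: they have to be found in the camera images.
- big_red_jar: the larger closed white plastic jar with a red lid and red band: an upright cylinder 50 mm in diameter and 68 mm high (150 g, varies). Origin: centre of its underside, z up through the lid. Starts standing on the table.
- small_red_jar: the smaller closed white plastic jar with a red lid and red band: an upright cylinder 42 mm in diameter and 54 mm high (90 g, varies). Origin: centre of its underside, z up through the lid. Starts standing on the table.
- yellow_jar: closed white plastic jar with a yellow lid and yellow band: an upright cylinder 42 mm in diameter and 54 mm high (90 g, varies). Origin: centre of its underside, z up through the lid. Starts standing on the table.
- green_jar: closed white plastic jar with a green lid and green band: an upright cylinder 42 mm in diameter and 54 mm high (90 g, varies). Origin: centre of its underside, z up through the lid. Starts standing on the table.
- red_tray: fixed red tray. Origin: on the table under mid-floor; z up, x horizontal, downhill to the back stop. Floor slopes down 10 deg to +x, surface 20 mm above the origin at x=0; measured down the slope from there, the stop's face (square to floor, 28 mm high) is at +60 mm, the open wall-less upper end at -60. Inside 70 mm wide; 4 mm side walls 12 mm above floor. Jars do not slide by themselves.
- yellow_tray: fixed yellow tray. Origin: on the table under mid-floor; z up, x horizontal, downhill to the back stop. Floor slopes down 10 deg to +x, surface 20 mm above the origin at x=0; measured down the slope from there, the stop's face (square to floor, 28 mm high) is at +60 mm, the open wall-less upper end at -60. Inside 70 mm wide; 4 mm side walls 12 mm above floor. Jars do not slide by themselves.
- green_tray: fixed green tray. Origin: on the table under mid-floor; z up, x horizontal, downhill to the back stop. Floor slopes down 10 deg to +x, surface 20 mm above the origin at x=0; measured down the slope from there, the stop's face (square to floor, 28 mm high) is at +60 mm, the open wall-less upper end at -60. Inside 70 mm wide; 4 mm side walls 12 mm above floor. Jars do not slide by themselves.
- beaker: bystander: empty clear plastic beaker, 60 mm across the rim, 75 mm high, standing loose beside the trays. Origin: centre of its underside.
- weight: bystander: brass calibration weight with a knob on top, 34 mm in diameter, 50 mm high, standing loose beside the trays. Origin: centre of its underside.
- spoon: bystander: steel sampling spoon with a wooden handle, 150 mm long, lying loose between two trays, less than 25 mm high. Origin: middle of its underside; x runs along it towards the bowl.
Things that resemble listed ones, but are neither listed nor needed, are in the scene too. What is shaped like the small_red_jar but blue is not meant.

How it is judged:
At the end, for the whole second after the job is handed in: Each jar upright on the floor of its colour's tray (lean under 0.30 rad, within 22 mm of the centre line), released, at rest; big red, yellow and green within 8 mm of touching the back stop; small red uphill of big red, within 10 mm of touching it (centres under 56 mm apart) (x of big_red_jar in the frame of red_tray between 0.0265 and 0.0405 m and y of big_red_jar in the frame of red_tray between -0.022 and 0.022 m and z of big_red_jar in the frame of red_tray between 0.0059 and 0.0219 m and linear speed of each of big_red_jar, yellow_jar, green_jar, small_red_jar below 0.02 m/s and angular speed of each of big_red_jar, yellow_jar, green_jar, small_red_jar below 0.2 rad/s and angle between each of big_red_jar, yellow_jar, green_jar, small_red_jar's own z axis and vertical below 0.3 rad and x of yellow_jar in the frame of yellow_tray between 0.0304 and 0.0444 m and y of yellow_jar in the frame of yellow_tray between -0.022 and 0.022 m and z of yellow_jar in the frame of yellow_tray between 0.0052 and 0.0212 m and x of green_jar in the frame of green_tray between 0.0304 and 0.0444 m and y of green_jar in the frame of green_tray between -0.022 and 0.022 m and z of green_jar in the frame of green_tray between 0.0052 and 0.0212 m and distance between small_red_jar and big_red_jar below 0.056 m and x of small_red_jar in the frame of red_tray below 0.012 m and y of small_red_jar in the frame of red_tray between -0.022 and 0.022 m and z of small_red_jar in the frame of red_tray between 0.012 and 0.032 m).
It fails at once if a jar is tipped over (more than 0.7 rad from upright) (angle between any of big_red_jar, small_red_jar, yellow_jar, green_jar's own z axis and vertical above 0.7 rad).
It fails at once if the beaker, the brass weight or the spoon is shifted by more than 30 mm (distance of any of beaker, weight, spoon from where it was at the start of the episode above 0.03 m).
It also fails if it takes over 104 s, if anything falls off the work surface, if the arm or the gripper's body presses on something with over 40 N, if the wrist force passes 120 N, or if a joint passes its speed limit or range.

## Working session

There is one attempt and no reset: what is moved stays moved. The work goes in short steps, Python scripts to look and compute and a tool call to move; the robot and the scene stay as the last step left them, time stands still between calls to the robot, and variables do not carry over. Pictures are saved under pics/ and viewed, and the job is handed in when it is done.

Besides the shell and the picture viewer there is one more tool, called after "Call:" by a JSON object that holds its "op" and its "data", one argument or row to a line. drive_tool: Moves the arm, as the interface text tells. Its arguments: {"type":"object","properties":{"rows":{"type":"array","items":{"type":"array","items":{"type":"array","items":{"type":"number","minimum":-1,"maximum":1}}}},"claw":{"type":"number"},"force":{"type":"number"}},"required":["rows"]}

```bash
ls; mkdir -p pics; python3 - <<'E'
from plant import r
import cv2,numpy as np
s=r.sense();print(s)
for n in("scene","top"):
    f=r.grab_frame(n);cv2.imwrite(f"pics/{n}0.png",f["image"][:,:,::-1]);print(n,f["camera_matrix"],f["R"],f["t"])
    np.savez(f"/tmp/{n}.npz",**{k:f[k] for k in("image","depth","camera_matrix","R","t")})
    for l in["big_red_jar","small_red_jar","yellow_jar","green_jar","red_tray","yellow_tray","green_tray","beaker","weight","spoon"]:
        print(l,[(np.round(b["position"],3).tolist(),round(b["score"],2)) for b in r.boxes_of(f,l)][:4])
E
```

```text
pics
{'time_s': 0.0, 'joint_pos': array([-1.28868838e+00,  9.18693717e-02,  1.23193785e+00,  2.37497288e-05,
        1.81977749e+00, -5.66983164e-02]), 'qd': array([-0.00071603,  0.00117471, -0.00143636,  0.00036484, -0.00236871,
       -0.00124739]), 'joint_torque': array([ 1.36912800e-03, -4.58725297e+01, -4.18027568e+01, -1.60688273e-06,
        1.16477747e-02, -2.38865550e-05]), 'ee_pos': array([ 0.19934284, -0.56561043,  0.23011522]), 'tool_rot': array([ 2.03820316,  0.35071032, -2.03861917]), 'force': array([0.13671178, 0.74580508, 0.2559955 ]), 'ft_torque': array([0.01881361, 0.00587355, 0.00761764]), 'grip_width': 0.08551758439039782}
scene [[517.23823846   0.         328.64591755]
 [  0.         517.23823846 228.74251238]
 [  0.           0.           1.        ]] [[-0.20269269  0.9790736  -0.01818122]
 [ 0.68874704  0.12934067 -0.71337123]
 [-0.69609136 -0.1571174  -0.70055045]] [ 0.08482011 -0.29603842  1.43430684]
big_red_jar [([0.475, 0.245, 0.054], 0.71)]
small_red_jar [([0.483, 0.08, 0.045], 0.72), ([0.385, 0.252, 0.058], 0.63), ([0.376, -0.072, 0.042], 0.57)]
yellow_j
[... 602 characters left out ...]
.02480677 -0.07778502]
 [ 0.07734851 -0.01809686 -0.99683986]] [0.01088826 0.49061923 1.01607053]
big_red_jar [([0.46, 0.242, 0.07], 0.82), ([0.464, -0.273, 0.053], 0.24)]
small_red_jar [([0.47, 0.077, 0.054], 0.84), ([0.38, 0.249, 0.059], 0.66), ([0.363, -0.071, 0.056], 0.6)]
yellow_jar [([0.454, -0.06, 0.053], 0.65)]
green_jar [([0.461, -0.277, 0.055], 0.93)]
red_tray [([0.607, 0.023, 0.022], 0.62), ([0.452, -0.06, 0.053], 0.45)]
yellow_tray [([0.621, -0.228, 0.022], 0.64)]
green_tray [([0.615, 0.204, 0.02], 0.6)]
beaker [([0.565, -0.373, 0.044], 0.71)]
weight [([0.568, -0.37, 0.044], 0.72), ([0.523, 0.367, 0.031], 0.62), ([0.461, 0.244, 0.064], 0.53)]
spoon [([0.667, 0.112, 0.013], 0.56)]
```

View pics/top0.png

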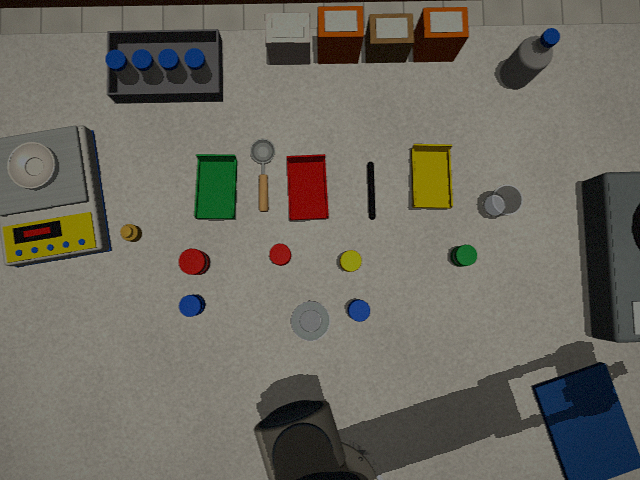

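View pics/scene0.png

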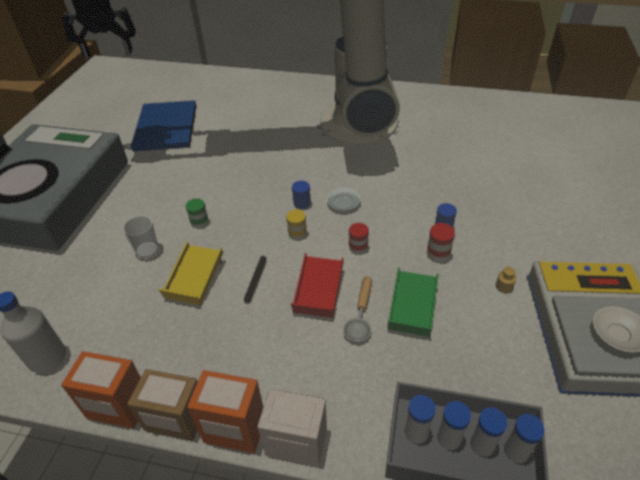

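The meant jars in the top view are big red (194,262), small red (280,254), yellow (351,260) and green (464,255). The blue-lidded ones at (191,305) and (359,310) are look-alikes and are left alone. The tray stops are at the far (top) end, and the spoon (263,180) lies between green and red. Next I measure precisely and take enlarged crops.

```bash
cat > h.py <<'E'
import numpy as np,cv2
JAR={"big_red":((0,),.068,.050),"small_red":((0,),.054,.042),"yellow":((28,),.054,.042),"green":((65,),.054,.042)}
def ray(f,uv,z):
    K,R,t=f["camera_matrix"],np.array(f["R"]),np.array(f["t"])
    d=R.T@np.linalg.inv(K)@np.array([uv[0],uv[1],1.]);c=-R.T@t
    return c+d*(z-c[2])/d[2]
def cloud(f):
    D=np.asarray(f["depth"],float);K,R,t=f["camera_matrix"],np.array(f["R"]),np.array(f["t"])
    v,u=np.mgrid[:480,:640]
    P=np.stack([(u-K[0,2])/K[0,0]*D,(v-K[1,2])/K[1,1]*D,D],-1)
    return (P-t)@R
def masks(f):
    h=cv2.cvtColor(np.ascontiguousarray(f["image"]),cv2.COLOR_RGB2HSV).astype(int)
    H,S,V=h[...,0],h[...,1],h[...,2]; ok=(S>140)&(V>50)
    return {"red":ok&((H<8)|(H>172)),"yellow":ok&(H>22)&(H<34),"green":ok&(H>45)&(H<85)}
E
python3 - <<'E'
from h import *
for n in("top","scene"):
    f=dict(np.load(f"/tmp/{n}.npz"));P=cloud(f);M=masks(f)
    for c,m in M.items():
        k,lab,st,ce=cv2.connectedComponentsWithStats(m.astype(np.uint8))
        for i in range(1,k):
            if st[i,4]<80: continue
            Q=P[lab==i];Q=Q[f["depth"][lab==i]>0]
            if abs(np.median(Q[:,1]))>.45: continue
            print(n,c,st[i],ce[i].round(1),"med",np.median(Q,0).round(4))
            if st[i,4]<1000:  # jar lid: top plane
                zt=np.percentile(Q[:,2],95);T=Q[Q[:,2]>zt-.006]
                print("   zt",zt.round(4),"minmax centre",((T.min(0)+T.max(0))/2).round(4),"ext",np.ptp(T,axis=0).round(4))
            else:
                # floor plane fit + rect
                fl=Q
                for _ in range(5):
                    A=np.c_[fl[:,:2],np.ones(len(fl))];co=np.linalg.lstsq(A,fl[:,2],rcond=None)[0]
                    e=Q[:,2]-np.c_[Q[:,:2],np.ones(len(Q))]@co;fl=Q[abs(e)<.003]
                print("   plane",co.round(4),"slope deg",np.degrees(np.arctan(np.hypot(co[0],co[1]))).round(2),"dir",np.degrees(np.arctan2(-co[1],-co[0])).round(2))
                r=cv2.minAreaRect(fl[:,:2].astype(np.float32)*1000);print("   floor rect",r)
                r=cv2.minAreaRect(Q[:,:2].astype(np.float32)*1000);print("   all rect",r)
f=dict(np.load("/tmp/top.npz"));im=f["image"][:,:,::-1]
cv2.imwrite("pics/crop0.png",cv2.resize(im[135:335,170:490],None,fx=2.5,fy=2.5,interpolation=cv2.INTER_CUBIC))
E
```

```text
top red [ 287  154   42   66 2375] [306.9 188. ] med [0.6047 0.0195 0.0214]
   plane [-0.1731 -0.0061  0.124 ] slope deg 9.83 dir 2.03
   floor rect ((602.421142578125, 20.6818790435791), (120.75628662109375, 75.4119644165039), 1.8977574110031128)
   all rect ((605.5741577148438, 18.449159622192383), (127.31143951416016, 78.94554138183594), 1.373494267463684)
top red [269 244  22  22 364] [279.8 254.1] med [0.4714 0.0744 0.0535]
   zt 0.0564 minmax centre [0.4717 0.076  0.055 ] ext [0.0388 0.0387 0.0091]
top red [179 249  27  26 551] [191.7 261.2] med [0.4615 0.2397 0.0675]
   zt 0.0705 minmax centre [0.4617 0.241  0.0683] ext [0.0458 0.0473 0.0076]
top yellow [ 412  144   41   65 2345] [431.2 176.3] med [ 0.6226 -0.232   0.0217]
   plane [-0.1712  0.0127  0.1287] slope deg 9.74 dir -4.25
   floor rect ((618.7250366210938, -231.9298095703125), (75.65158081054688, 121.15458679199219), 87.01764678955078)
   all rect ((622.1322021484375, -235.5892333984375), (88.13451385498047, 128.94158935546875), 87.58473205566406)
top yellow [340 250  22  22 362] [350.3 260.4] med [ 0.456  -0.0605  0
[... 1102 characters left out ...]
.92694091796875, 69.29832458496094), 1.6551790237426758)
   all rect ((606.5578002929688, 19.17327880859375), (128.10177612304688, 75.88742065429688), 1.4548417329788208)
scene yellow [287 209  18  15 197] [295.6 216.3] med [ 0.4596 -0.0614  0.0541]
   zt 0.0566 minmax centre [ 0.456  -0.0613  0.0547] ext [0.041  0.0373 0.0079]
scene yellow [ 160  244   61   56 1841] [192.4 272. ] med [ 0.62   -0.2329  0.0228]
   plane [-0.169   0.0202  0.1297] slope deg 9.66 dir -6.8
   floor rect ((613.9478759765625, -231.4053192138672), (74.61371612548828, 106.35645294189453), 87.86438751220703)
   all rect ((623.976806640625, -230.3914337158203), (78.18917083740234, 126.5268325805664), 88.18064880371094)
```

View pics/crop0.png

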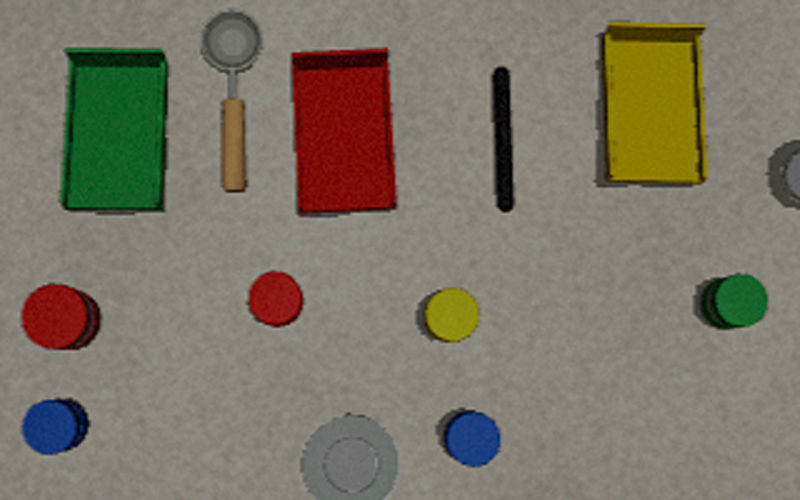

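The crop confirms it: the red, red, yellow and green lids are the four meant jars and the blue ones are excluded. Next I check the jaw direction.

```bash
python3 - <<'E'
from h import *
from scipy.spatial.transform import Rotation as Ro
print(Ro.from_rotvec([2.03820316,0.35071032,-2.03861917]).as_matrix().round(3))
# tray fit by silhouette
from scipy.optimize import minimize
f=dict(np.load("/tmp/top.npz"))
h=cv2.cvtColor(f["image"],cv2.COLOR_RGB2HSV).astype(int)
ok=(h[...,1]>120)&(h[...,2]>20);H=h[...,0]
m={"red":ok&((H<8)|(H>172)),"yellow":ok&(H>22)&(H<34),"green":ok&(H>45)&(H<85)}
init={"red":(.602,.0195,.02),"yellow":(.618,-.232,-.05),"green":(.607,.201,0)}
K=f["camera_matrix"];a=np.radians(10)
def pts(p):
    o=[]
    for s in(-.06,.060):
        for y in(-.039,.039):
            for n in(0,.012): o.append((s,y,n))
    for y in(-.039,.039):
        for s in(.06,.064): o.append((s,y,.028))
    o=np.array(o);x=o[:,0]*np.cos(a)+o[:,2]*np.sin(a);z=.02-o[:,0]*np.sin(a)+o[:,2]*np.cos(a)
    c,s=np.cos(p[2]),np.sin(p[2])
    return np.c_[p[0]+c*x-s*o[:,1],p[1]+s*x+c*o[:,1],z]
for c,p0 in init.items():
    k,lab,st,ce=cv2.connectedComponentsWithStats(m[c].astype(np.uint8))
    i=[j for j in range(1,k) if st[j,4]>1500 and 120<ce[j][1]<220 and 180<ce[j][0]<480][0]
    T=cv2.resize((lab==i).astype(np.uint8)*255,None,fx=1,fy=1)
    def cost(d):
        p=np.array(p0)+np.array(d)*[.01,.01,.1]
        X=pts(p)@np.array(f["R"]).T+f["t"];uv=X@K.T;uv=uv[:,:2]/uv[:,2:]
        hull=cv2.convexHull(uv.astype(np.float32))
        I=np.zeros((480,640),np.uint8)
        # supersample
        big=np.zeros((120*8,320*8),np.uint8)
        cv2.fillConvexPoly(big,np.round((hull.reshape(-1,2)-[180,120]+.5)*8).astype(np.int32),255)
        sm=cv2.resize(big,(320,120),interpolation=cv2.INTER_AREA)
        return np.abs(sm.astype(float)-T[120:240,180:500]).sum()/255
    r=minimize(cost,[0,0,0],method="Nelder-Mead",options=dict(initial_simplex=[[0,0,0],[.5,0,0],[0,.5,0],[0,0,.5]]))
    p=np.array(p0)+r.x*[.01,.01,.1];print(c,st[i],p.round(4),"yawdeg",np.degrees(p[2]).round(2),r.fun)
    for s in(.034,.038): print("  jar xy at",s,(p[0]+s*np.cos(p[2])).round(4),(p[1]+s*np.sin(p[2])).round(4))
E
```

```text
[[-0.001  0.332 -0.943]
 [ 0.002 -0.943 -0.332]
 [-1.    -0.002 -0.   ]]
red [ 287  154   42   66 2498] [0.6006 0.0192 0.0277] yawdeg 1.59 78.53725490196078
  jar xy at 0.034 0.6346 0.0201
  jar xy at 0.038 0.6386 0.0202
yellow [ 411  144   42   65 2395] [ 0.6177 -0.2302 -0.0428] yawdeg -2.45 263.0156862745098
  jar xy at 0.034 0.6517 -0.2317
  jar xy at 0.038 0.6557 -0.2319
green [ 194  154   43   65 2528] [ 0.6058  0.2006 -0.0365] yawdeg -2.09 150.53725490196078
  jar xy at 0.034 0.6398 0.1993
  jar xy at 0.038 0.6438 0.1992
```

Call:
{"op": "drive_tool", "data": {
  "rows": [
    [[0.65,0.7,-0.1,-0.5],[0.65,0.7,-0.1,-0.5],[0.65,0.7,-0.2,-0.5],[0.65,0.7,-0.2,-0.5],[0.65,0.7,-0.2,-0.43],[0.65,0.7,-0.2,0],[0.65,0.7,-0.2,0],[0.65,0.7,-0.2,0],[0,0,0,0],[0,0,0,0]]
  ],
  "claw": 1,
  "force": 35
}}

```text
time_s: 2.35
ee_pos: [0.4592, -0.2862, 0.1614]
tool_rot: [2.221, -0.001, -2.222]
force: [0.4, -0.9, -0.3]
grip_width: 0.0851
```

Call:
{"op": "drive_tool", "data": {
  "rows": [
    [[0.03,0.03,-0.7,0],[0,0,-0.7,0],[0,0,-0.7,0],[0,0,-0.6,0],[0,0,-0.2,0],[0,0,0,0],[0,0,0,0]]
  ]
}}

```text
time_s: 3.22
ee_pos: [0.4616, -0.2854, 0.0182]
tool_rot: [2.224, -0.003, -2.219]
force: [0.9, -0.6, 0.3]
grip_width: 0.0853
```

Call:
{"op": "drive_tool", "data": {
  "rows": [
    [[0,0,0,0],[0,0,0,0],[0,0,0,0],[0,0,0,0],[0,0,0,0],[0,0,0,0],[0,0,0,0],[0,0,0,0]]
  ],
  "claw": -1
}}

```text
time_s: 4.22
ee_pos: [0.4613, -0.2846, 0.017]
tool_rot: [2.222, -0.001, -2.22]
force: [-0.3, -0.2, 4.8]
grip_width: 0.0412
```

Call:
{"op": "drive_tool", "data": {
  "rows": [
    [[0,0,0.6,0],[0,0,1,0],[0,0.2,0.8,0],[0.2,0.6,0.2,0],[0.2,0.9,0,0],[0.3,1,0,0],[0.4,1,0,0],[0.4,1,0,0],[0.4,1,0,0],[0.4,1,0,0],[0.4,1,0,0],[0.4,1,0,0]]
  ]
}}

```text
time_s: 5.72
ee_pos: [0.6159, 0.1522, 0.1449]
tool_rot: [2.219, -0.001, -2.223]
force: [1.2, -0.0, -1.2]
grip_width: 0.0413
```

Call:
{"op": "drive_tool", "data": {
  "rows": [
    [[0.2,0.7,0,0],[0.1,0.3,0,0],[0,0,0,0],[0,0,0,0]]
  ]
}}

```text
time_s: 6.22
ee_pos: [0.6308, 0.1991, 0.1462]
tool_rot: [-2.22, 0.003, 2.221]
force: [0.1, 0.5, -1.5]
grip_width: 0.0412
```

Call:
{"op": "drive_tool", "data": {
  "rows": [
    [[0,0,-0.6,0],[0,0,-0.7,0],[0,0,-0.5,0],[0,0,-0.3,0],[0,0,-0.05,0],[0,0,0,0],[0,0,0,0]]
  ]
}}

```text
time_s: 7.1
ee_pos: [0.6318, 0.2007, 0.0405]
tool_rot: [-2.224, -0.0, 2.218]
force: [0.0, -0.1, -1.2]
grip_width: 0.0415
```

Call:
{"op": "drive_tool", "data": {
  "rows": [
    [[0.02,0,-0.03,0],[0.02,0,-0.02,0],[0.02,0,-0.02,0],[0.02,0,0,0],[0.02,0,0,0],[0.02,0,0,0],[0,0,0,0]]
  ]
}}

```text
time_s: 7.98
ee_pos: [0.6371, 0.2006, 0.0352]
tool_rot: [-2.221, 0.001, 2.221]
force: [-0.2, -0.1, 0.6]
grip_width: 0.041
```

Call:
{"op": "drive_tool", "data": {
  "rows": [
    [[0.02,0,0,0],[0.02,0,0,0],[0.02,0,0,0],[0,0,0,0]]
  ]
}}

```text
time_s: 8.48
ee_pos: [0.6399, 0.2005, 0.035]
tool_rot: [-2.221, 0.001, 2.221]
force: [-0.3, 0.4, -1.2]
grip_width: 0.0416
```

Call:
{"op": "drive_tool", "data": {
  "rows": [
    [[0.02,0,0,0],[0.02,0,0,0],[0.02,0,0,0],[0,0,0,0]]
  ]
}}

```text
time_s: 8.98
ee_pos: [0.643, 0.2006, 0.0353]
tool_rot: [-2.221, 0.001, 2.221]
force: [-0.7, 0.1, -0.7]
grip_width: 0.0417
```

Call:
{"op": "drive_tool", "data": {
  "rows": [
    [[0.02,0,0,0],[0.02,0,0,0],[0,0,0,0]]
  ]
}}

```text
time_s: 9.35
ee_pos: [0.645, 0.2006, 0.0353]
tool_rot: [-2.221, 0.001, 2.221]
force: [0.1, -0.2, -1.2]
grip_width: 0.0413
```

Call:
{"op": "drive_tool", "data": {
  "rows": [
    [[0,0,-0.02,0],[0,0,0,0],[0,0,0,0],[0,0,0,0],[0,0,0,0],[0,0,0,0]]
  ],
  "claw": 0.4
}}

```text
time_s: 10.1
ee_pos: [0.6449, 0.2006, 0.0343]
tool_rot: [-2.221, 0.001, 2.221]
force: [0.8, 0.4, -0.3]
grip_width: 0.0597
```

Call:
{"op": "drive_tool", "data": {
  "rows": [
    [[0,0,0.5,0],[0,0,0.9,0],[-0.4,0,0.9,0],[-0.9,0.1,0.2,0],[-1,0.3,0,0],[-1,0.4,0,0],[0,0,0,0]]
  ]
}}

```text
time_s: 10.98
ee_pos: [0.4773, 0.2418, 0.1597]
tool_rot: [2.221, 0.004, -2.22]
force: [0.1, 0.3, -0.2]
grip_width: 0.0599
```

```bash
cat >> h.py <<'E'
def shot(n,tag,crop):
    from plant import r
    f=r.grab_frame(n);x0,x1,y0,y1=crop
    cv2.imwrite(f"pics/{tag}.png",cv2.resize(f["image"][y0:y1,x0:x1,::-1],None,fx=3,fy=3,interpolation=cv2.INTER_CUBIC));return f
def lids(f,only=None):
    P=cloud(f);M=masks(f)
    for c,m in M.items():
        mm=m&(P[...,2]>.04)&(np.asarray(f["depth"])>0)
        k,lab,st,ce=cv2.connectedComponentsWithStats(mm.astype(np.uint8))
        for i in range(1,k):
            if st[i,4]<60 or abs(P[lab==i][:,1].mean())>.42: continue
            T=P[lab==i];zt=np.percentile(T[:,2],90)
            T2=T[T[:,2]>zt-.010]
            print(c,st[i][4],"minmax",((T2.min(0)+T2.max(0))/2).round(4),"med",np.median(T2,0).round(4),"ext",np.ptp(T2,axis=0).round(3))
E
python3 - <<'E'
from h import *
for n,c in(("top",(160,330,130,290)),("scene",(330,500,200,350))):
    f=shot(n,n+"1",c);print(n);lids(f)
E
```

```text
top
red 349 minmax [0.4718 0.0752 0.0539] med [0.4715 0.0745 0.0535] ext [0.039 0.04  0.012]
red 397 minmax [0.4558 0.236  0.1357] med [0.4575 0.2394 0.0676] ext [0.037 0.062 0.146]
yellow 360 minmax [ 0.4558 -0.0611  0.0526] med [ 0.4552 -0.0604  0.0535] ext [0.041 0.041 0.013]
green 346 minmax [0.6524 0.1994 0.0664] med [0.6524 0.1997 0.0662] ext [0.038 0.041 0.013]
scene
red 101 minmax [0.4536 0.2368 0.0681] med [0.4502 0.2336 0.0682] ext [0.033 0.036 0.006]
red 195 minmax [0.4754 0.0747 0.0538] med [0.476  0.0747 0.0542] ext [0.039 0.036 0.008]
yellow 194 minmax [ 0.4583 -0.0615  0.053 ] med [ 0.4596 -0.0618  0.0542] ext [0.039 0.037 0.01 ]
```

View pics/top1.png

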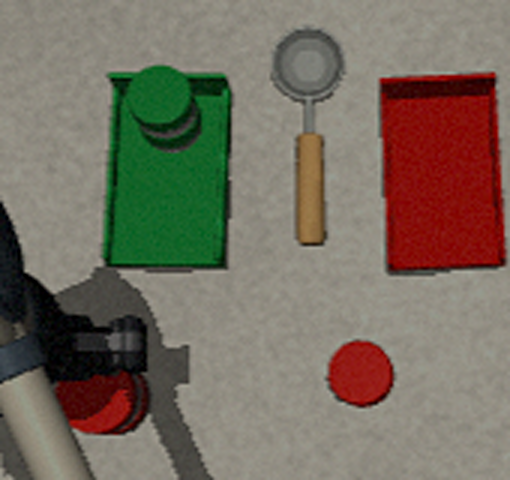

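View pics/scene1.png

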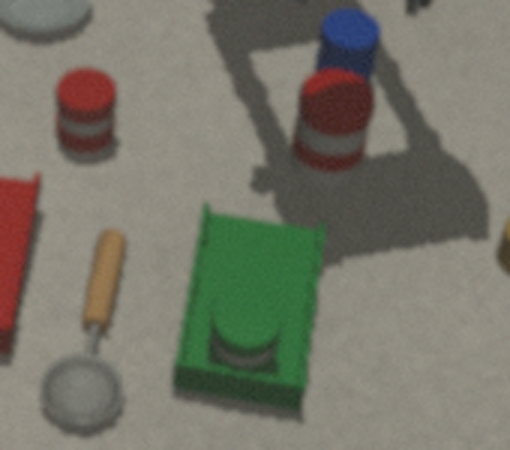

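Green jar lid at (160,95) in the crop lies against the stop, about 1 mm off by measurement. Big red next.

Call:
{"op": "drive_tool", "data": {
  "rows": [
    [[-0.29,-0.03,0,0],[0,0,0,0],[0,0,-0.4,0],[0,0,-0.8,0],[0,0,-0.8,0],[0,0,-0.5,0],[0,0,-0.2,0],[0,0,0,0],[0,0,0,0]]
  ],
  "claw": 1
}}

```text
time_s: 12.2
ee_pos: [0.4663, 0.2394, 0.0256]
tool_rot: [-2.223, -0.0, 2.218]
force: [-0.1, -0.7, 0.3]
grip_width: 0.0853
```

Call:
{"op": "drive_tool", "data": {
  "rows": [
    [[0,0,0,0],[0,0,0,0],[0,0,0,0],[0,0,0,0],[0,0,0,0],[0,0,0,0],[0,0,0,0]]
  ],
  "claw": -1
}}

```text
time_s: 13.08
ee_pos: [0.4661, 0.2396, 0.0255]
tool_rot: [-2.223, -0.001, 2.219]
force: [-0.7, 1.2, 6.2]
grip_width: 0.0491
```

Call:
{"op": "drive_tool", "data": {
  "rows": [
    [[0,0,0.6,0],[0,0,1,0],[0,-0.1,0.9,0],[0.3,-0.5,0,0],[0.5,-0.7,0,0],[0.6,-0.8,0,0],[0.6,-0.8,0,0],[0.6,-0.7,0,0],[0.4,-0.5,0,0],[0.24,-0.29,0,0],[0,0,0,0],[0,0,0,0]]
  ]
}}

```text
time_s: 14.58
ee_pos: [0.6269, 0.0206, 0.1491]
tool_rot: [-2.22, -0.001, 2.222]
force: [0.8, 0.1, -1.4]
grip_width: 0.0494
```

Lower to about 0.047.

Call:
{"op": "drive_tool", "data": {
  "rows": [
    [[0,0,-0.6,0],[0,0,-0.7,0],[0,0,-0.5,0],[0,0,-0.2,0],[0,0,-0.05,0],[0,0,0,0],[0,0,0,0]]
  ]
}}

```text
time_s: 15.45
ee_pos: [0.6282, 0.0197, 0.0483]
tool_rot: [-2.224, 0.001, 2.219]
force: [0.7, 0.0, -1.6]
grip_width: 0.0492
```

Call:
{"op": "drive_tool", "data": {
  "rows": [
    [[0.02,0,-0.02,0],[0.02,0,-0.02,0],[0.02,0,0,0],[0.02,0,0,0],[0.02,0,0,0],[0.02,0,0,0],[0.02,0,0,0],[0,0,0,0]]
  ]
}}

```text
time_s: 16.45
ee_pos: [0.6345, 0.0196, 0.0446]
tool_rot: [-2.221, 0.001, 2.221]
force: [-0.2, 0.5, -1.1]
grip_width: 0.0492
```

Call:
{"op": "drive_tool", "data": {
  "rows": [
    [[0.02,0,0,0],[0.02,0,-0.01,0],[0.02,0,0,0],[0,0,0,0]]
  ]
}}

```text
time_s: 16.95
ee_pos: [0.6376, 0.0196, 0.0441]
tool_rot: [-2.221, 0.001, 2.221]
force: [0.2, 0.3, -1.2]
grip_width: 0.0492
```

Call:
{"op": "drive_tool", "data": {
  "rows": [
    [[0.02,0,0,0],[0.01,0,0,0],[0,0,0,0]]
  ]
}}

```text
time_s: 17.32
ee_pos: [0.6389, 0.0196, 0.0442]
tool_rot: [-2.221, 0.001, 2.221]
force: [-0.1, 0.3, -1.9]
grip_width: 0.0489
```

Call:
{"op": "drive_tool", "data": {
  "rows": [
    [[0,0,-0.02,0],[0,0,0,0],[0,0,0,0],[0,0,0,0],[0,0,0,0],[0,0,0,0]]
  ],
  "claw": 0.55
}}

```text
time_s: 18.08
ee_pos: [0.6389, 0.0196, 0.0433]
tool_rot: [-2.221, 0.001, 2.221]
force: [-0.1, 0.4, -0.2]
grip_width: 0.0662
```

Call:
{"op": "drive_tool", "data": {
  "rows": [
    [[0,0,0.5,0],[0,0,0.9,0],[-0.4,0.1,0.8,0],[-0.9,0.3,0.2,0],[-1,0.4,0,0],[-0.8,0.3,0,0],[-0.23,0.02,0,0],[0,0,0,0]]
  ]
}}

```text
time_s: 19.08
ee_pos: [0.4726, 0.0755, 0.1638]
tool_rot: [-2.223, 0.0, 2.22]
force: [0.9, 0.3, 0.1]
grip_width: 0.0666
```

```bash
python3 - <<'E'
from h import *
for n,c in(("top",(240,410,130,290)),("scene",(250,420,200,350))):
    f=shot(n,n+"2",c);print(n);lids(f)
E
```

```text
top
red 526 minmax [0.6436 0.0188 0.0816] med [0.6437 0.0194 0.0812] ext [0.048 0.048 0.014]
yellow 357 minmax [ 0.4557 -0.0611  0.0541] med [ 0.4557 -0.0604  0.0537] ext [0.041 0.041 0.012]
green 343 minmax [0.6523 0.1995 0.0658] med [0.6524 0.1999 0.0662] ext [0.039 0.041 0.012]
scene
red 547 minmax [0.6454 0.0185 0.0813] med [0.6468 0.0185 0.0812] ext [0.049 0.049 0.013]
yellow 199 minmax [ 0.4563 -0.0614  0.0533] med [ 0.4593 -0.0609  0.054 ] ext [0.042 0.038 0.009]
```

View pics/top2.png

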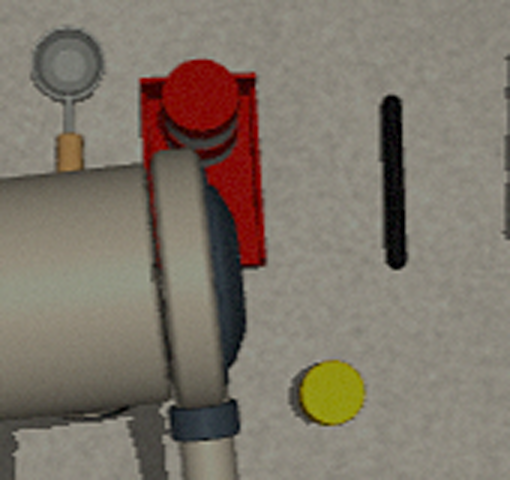

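Big red's lid at (200,95) in the crop stands flat, about 3 mm short of the stop. The small red jar will press it home. Small red next.

Call:
{"op": "drive_tool", "data": {
  "rows": [
    [[0,0,-0.2,0],[0,0,-0.7,0],[0,0,-0.8,0],[0,0,-0.7,0],[0,0,-0.4,0],[0,0,-0.14,0],[0,0,0,0],[0,0,0,0]]
  ],
  "claw": 1
}}

```text
time_s: 20.18
ee_pos: [0.4733, 0.0756, 0.0174]
tool_rot: [-2.223, 0.001, 2.219]
force: [0.3, 0.3, 0.3]
grip_width: 0.0854
```

Call:
{"op": "drive_tool", "data": {
  "rows": [
    [[0,0,0,0],[0,0,0,0],[0,0,0,0],[0,0,0,0],[0,0,0,0],[0,0,0,0],[0,0,0,0]]
  ],
  "claw": -1
}}

```text
time_s: 21.05
ee_pos: [0.4728, 0.0757, 0.0169]
tool_rot: [-2.222, 0.0, 2.22]
force: [0.0, 0.1, 4.3]
grip_width: 0.0417
```

Call:
{"op": "drive_tool", "data": {
  "rows": [
    [[0,0,0.6,0],[0,0,0.8,0],[0.2,-0.1,0.3,0],[0.5,-0.3,0,0],[0.6,-0.35,0,0],[0.5,-0.3,0,0],[0.2,-0.08,0,0],[0,0,0,0],[0,0,-0.3,0],[0,0,-0.5,0],[0,0,-0.2,0],[0,0,-0.05,0]]
  ]
}}

```text
time_s: 22.55
ee_pos: [0.5715, 0.0195, 0.0477]
tool_rot: [-2.219, -0.0, 2.223]
force: [0.6, -0.4, -0.2]
grip_width: 0.0412
```

Call:
{"op": "drive_tool", "data": {
  "rows": [
    [[0,0,0,0],[0,0,0,0]]
  ]
}}

```text
time_s: 22.8
ee_pos: [0.573, 0.0191, 0.0499]
tool_rot: [-2.223, 0.001, 2.219]
force: [0.6, -0.2, 0.1]
grip_width: 0.0412
```

Call:
{"op": "drive_tool", "data": {
  "rows": [
    [[0.04,0,-0.03,0],[0.04,0,-0.03,0],[0.03,0,-0.03,0],[0.03,0,-0.02,0],[0.03,0,-0.01,0],[0.03,0,0,0],[0.03,0,0,0],[0,0,0,0]]
  ]
}}

```text
time_s: 23.8
ee_pos: [0.5843, 0.0191, 0.0434]
tool_rot: [-2.222, 0.001, 2.22]
force: [-2.1, -0.5, 5.1]
grip_width: 0.0411
```

Call:
{"op": "drive_tool", "data": {
  "rows": [
    [[0.02,0,0,0],[0.02,0,0,0],[0.02,0,0,0],[0,0,0,0]]
  ]
}}

```text
time_s: 24.3
ee_pos: [0.5871, 0.0191, 0.0429]
tool_rot: [-2.222, 0.0, 2.221]
force: [-2.5, 0.0, 5.9]
grip_width: 0.0416
```

Call:
{"op": "drive_tool", "data": {
  "rows": [
    [[0,0,0.02,0],[0.02,0,0,0],[0.02,0,0,0],[0,0,0,0]]
  ]
}}

```text
time_s: 24.8
ee_pos: [0.5889, 0.0191, 0.0433]
tool_rot: [-2.221, 0.001, 2.222]
force: [0.7, -1.0, -0.7]
grip_width: 0.0408
```

```bash
python3 - <<'E'
from h import *
for n,c in(("top",(240,410,130,290)),("scene",(250,420,200,350))):
    f=shot(n,n+"3",c);print(n);lids(f)
E
```

```text
top
yellow 75 minmax [ 0.4564 -0.0756  0.0537] med [ 0.4561 -0.0741  0.0537] ext [0.035 0.011 0.008]
green 342 minmax [0.6527 0.1993 0.0661] med [0.6524 0.1998 0.0664] ext [0.039 0.041 0.014]
scene
red 616 minmax [0.6199 0.0186 0.0805] med [0.6448 0.0187 0.0804] ext [0.1   0.048 0.014]
yellow 101 minmax [ 0.608 -0.015  0.194] med [ 0.6064 -0.0159  0.1947] ext [0.011 0.006 0.028]
```

View pics/scene3.png

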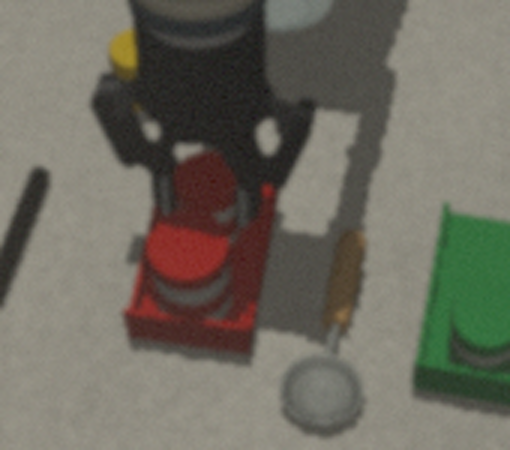

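Call:
{"op": "drive_tool", "data": {
  "rows": [
    [[0.02,0,0,0],[0.02,0,0,0],[0,0,0,0]]
  ]
}}

```text
time_s: 25.28
ee_pos: [0.5908, 0.0191, 0.0437]
tool_rot: [-2.221, 0.001, 2.222]
force: [-0.4, 0.3, -1.0]
grip_width: 0.0409
```

Call:
{"op": "drive_tool", "data": {
  "rows": [
    [[0.02,0,0,0],[0.02,0,0,0],[0,0,0,0]]
  ]
}}

```text
time_s: 25.65
ee_pos: [0.5928, 0.0191, 0.0437]
tool_rot: [-2.221, 0.001, 2.222]
force: [-0.3, 0.6, -1.3]
grip_width: 0.041
```

Call:
{"op": "drive_tool", "data": {
  "rows": [
    [[0,0,-0.02,0],[0,0,0,0],[0,0,0,0],[0,0,0,0],[0,0,0,0],[0,0,0,0]]
  ],
  "claw": 0.4
}}

```text
time_s: 26.4
ee_pos: [0.5929, 0.0191, 0.0428]
tool_rot: [-2.221, 0.001, 2.221]
force: [-0.6, 0.6, -0.3]
grip_width: 0.0597
```

Call:
{"op": "drive_tool", "data": {
  "rows": [
    [[0,0,0.5,0],[0,0,0.9,0],[-0.3,-0.2,0.8,0],[-0.6,-0.3,0.2,0],[-0.8,-0.4,0,0],[-0.7,-0.4,0,0],[-0.33,-0.3,0,0],[0,0,0,0]]
  ]
}}

```text
time_s: 27.4
ee_pos: [0.4559, -0.0616, 0.1632]
tool_rot: [-2.222, 0.003, 2.219]
force: [1.6, 0.0, 0.9]
grip_width: 0.0599
```

```bash
python3 - <<'E'
from h import *
for n,c in(("top",(240,410,130,290)),("scene",(250,420,200,350))):
    f=shot(n,n+"4",c);print(n);lids(f)
E
```

```text
top
red 513 minmax [0.6457 0.0197 0.0819] med [0.6462 0.0192 0.0809] ext [0.049 0.05  0.015]
red 384 minmax [0.5984 0.019  0.0753] med [0.5985 0.0187 0.0751] ext [0.04  0.038 0.013]
green 341 minmax [0.6523 0.1996 0.0667] med [0.6527 0.1995 0.0664] ext [0.04  0.04  0.014]
scene
red 839 minmax [0.6265 0.018  0.0801] med [0.6407 0.0179 0.0792] ext [0.091 0.049 0.013]
```

View pics/scene4.png

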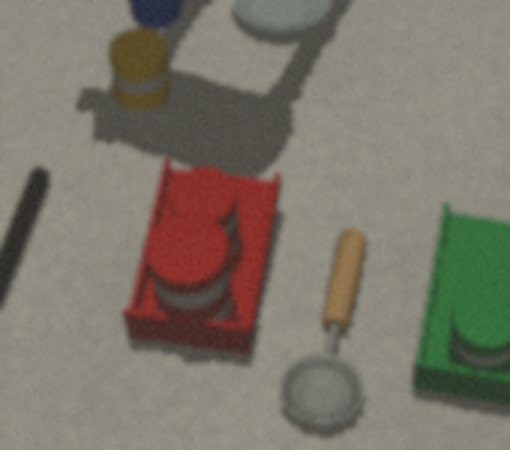

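View pics/top4.png

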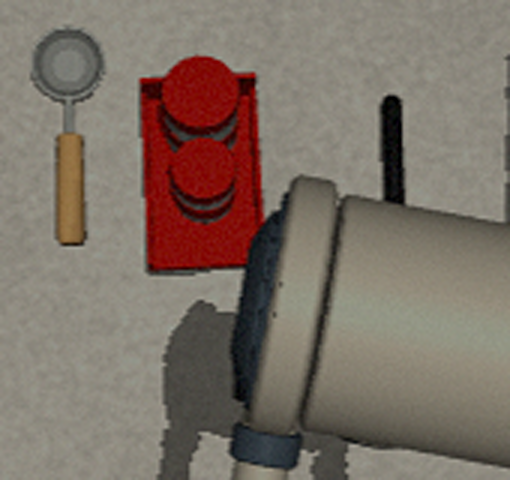

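Big red moved to the stop within about 1 mm, and small red is touching it (centres ≈46 mm apart). Yellow next.

Call:
{"op": "drive_tool", "data": {
  "rows": [
    [[0,0,-0.2,0],[0,0,-0.7,0],[0,0,-0.8,0],[0,0,-0.7,0],[0,0,-0.4,0],[0,0,-0.14,0],[0,0,0,0],[0,0,0,0]]
  ],
  "claw": 1
}}

```text
time_s: 28.5
ee_pos: [0.4572, -0.0609, 0.0169]
tool_rot: [2.223, -0.001, -2.219]
force: [0.5, 0.1, -0.3]
grip_width: 0.0852
```

Call:
{"op": "drive_tool", "data": {
  "rows": [
    [[0,0,0,0],[0,0,0,0],[0,0,0,0],[0,0,0,0],[0,0,0,0],[0,0,0,0],[0,0,0,0]]
  ],
  "claw": -1
}}

```text
time_s: 29.38
ee_pos: [0.4568, -0.061, 0.0164]
tool_rot: [-2.222, 0.001, 2.22]
force: [-0.4, -0.8, 5.6]
grip_width: 0.0414
```

Call:
{"op": "drive_tool", "data": {
  "rows": [
    [[0,0,0.6,0],[0,0,1,0],[0.1,-0.1,0.9,0],[0.4,-0.4,0,0],[0.6,-0.5,0,0],[0.7,-0.6,0,0],[0.7,-0.6,0,0],[0.6,-0.6,0,0],[0.4,-0.4,0,0],[0.22,-0.21,0,0],[0,0,0,0],[0,0,0,0]]
  ]
}}

```text
time_s: 30.88
ee_pos: [0.6419, -0.2309, 0.14]
tool_rot: [-2.219, -0.001, 2.222]
force: [0.5, 0.9, -1.9]
grip_width: 0.0412
```

Call:
{"op": "drive_tool", "data": {
  "rows": [
    [[0,0,-0.6,0],[0,0,-0.7,0],[0,0,-0.5,0],[0,0,-0.2,0],[0,0,-0.05,0],[0,0,0,0],[0,0,0,0]]
  ]
}}

```text
time_s: 31.75
ee_pos: [0.6431, -0.2317, 0.04]
tool_rot: [2.224, -0.002, -2.219]
force: [0.1, -0.8, -0.2]
grip_width: 0.041
```

Call:
{"op": "drive_tool", "data": {
  "rows": [
    [[0.03,0,-0.04,0],[0.03,0,-0.03,0],[0.03,0,-0.03,0],[0.02,0,-0.01,0],[0.02,0,0,0],[0.02,0,0,0],[0.02,0,0,0],[0.02,0,0,0],[0.02,0,0,0],[0,0,0,0]]
  ]
}}

```text
time_s: 33.0
ee_pos: [0.6531, -0.2317, 0.0337]
tool_rot: [2.222, -0.001, -2.221]
force: [-2.2, -0.2, 5.6]
grip_width: 0.0412
```

Call:
{"op": "drive_tool", "data": {
  "rows": [
    [[0.02,0,0,0],[0.02,0,0,0],[0.02,0,0,0],[0,0,0,0]]
  ]
}}

```text
time_s: 33.5
ee_pos: [0.6561, -0.2316, 0.0332]
tool_rot: [-2.222, 0.001, 2.221]
force: [-1.9, -0.1, 5.1]
grip_width: 0.0416
```

Floor contact, x_tray ≈ 0.0384. Release, retreat and look.

Call:
{"op": "drive_tool", "data": {
  "rows": [
    [[0.01,0,0.01,0],[0,0,0,0],[0,0,0,0],[0,0,0,0],[0,0,0,0],[0,0,0,0]]
  ],
  "claw": 0.4
}}

```text
time_s: 34.25
ee_pos: [0.6565, -0.2314, 0.0333]
tool_rot: [-2.221, 0.001, 2.221]
force: [0.3, 0.9, -0.2]
grip_width: 0.0598
```

Call:
{"op": "drive_tool", "data": {
  "rows": [
    [[0,0,0.5,0],[0,0,0.9,0],[-0.3,0,0.8,0],[-1,0,0.8,0],[-1,0,0.5,0],[-1,-0.3,0,0],[-0.9,-0.8,0,0],[0,-0.5,0,0],[0,0,0,0]]
  ]
}}

```text
time_s: 35.38
ee_pos: [0.4475, -0.3128, 0.2072]
tool_rot: [-2.22, 0.003, 2.22]
force: [0.5, -0.2, 0.4]
grip_width: 0.0598
```

```bash
python3 - <<'E'
from h import *
from plant import r
for n,c in(("top",(180,520,110,310)),("scene",(120,500,180,380))):
    f=r.grab_frame(n);x0,x1,y0,y1=c
    cv2.imwrite(f"pics/{n}5.png",cv2.resize(f["image"][y0:y1,x0:x1,::-1],None,fx=2,fy=2,interpolation=cv2.INTER_CUBIC))
    print(n);lids(f)
    for l in("beaker","weight","spoon"): print(l,[(np.round(b["position"],3).tolist(),round(b["score"],2)) for b in r.boxes_of(f,l)][:2])
E
```

```text
top
red 517 minmax [0.6459 0.0197 0.0813] med [0.6457 0.0193 0.0806] ext [0.049 0.049 0.015]
red 383 minmax [0.5983 0.0189 0.0756] med [0.5987 0.0187 0.075 ] ext [0.041 0.038 0.014]
yellow 350 minmax [ 0.6635 -0.2311  0.0656] med [ 0.6631 -0.2317  0.0666] ext [0.042 0.041 0.012]
green 347 minmax [0.6525 0.1996 0.0669] med [0.6525 0.1997 0.0662] ext [0.039 0.041 0.013]
beaker [([0.564, -0.372, 0.045], 0.94)]
weight [([0.523, 0.368, 0.03], 0.84), ([0.668, 0.109, 0.012], 0.36)]
spoon [([0.668, 0.11, 0.011], 0.94), ([0.579, 0.025, 0.028], 0.67)]
scene
red 820 minmax [0.628  0.0183 0.0803] med [0.6414 0.0181 0.0794] ext [0.09  0.048 0.013]
yellow 350 minmax [ 0.6648 -0.2327  0.0662] med [ 0.6656 -0.2321  0.0667] ext [0.042 0.04  0.014]
beaker [([0.575, -0.353, 0.048], 0.55)]
weight []
spoon [([0.671, 0.108, 0.011], 0.87), ([0.658, 0.196, 0.062], 0.54)]
```

View pics/scene5.png

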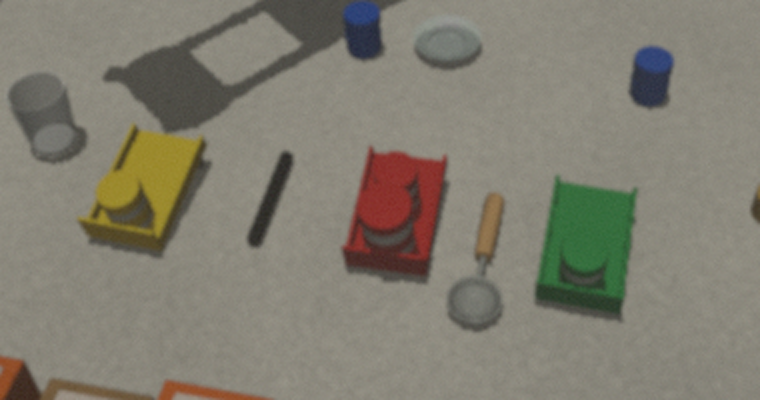

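View pics/top5.png

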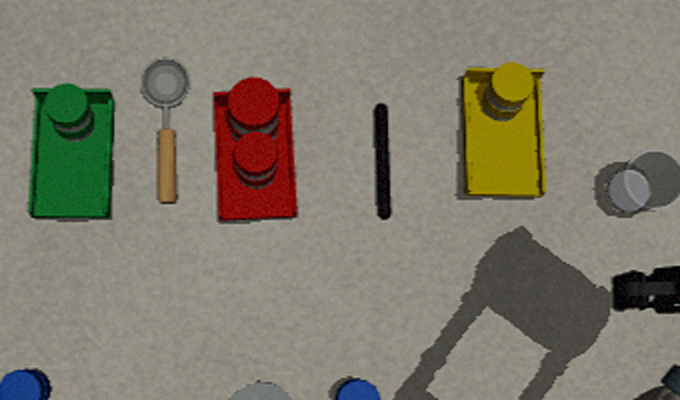

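All four are in tolerance with margin, standing flat and released, and the bystanders are unmoved. Handing in.

```bash
python3 - <<'E'
from plant import r
print(r.close_job())
E
```

```text
the job is handed in; nothing more can be done
None
```

All four jars are in the trays matching their lids, and the job was handed in at about 36 s of the 104 s limit. I gripped each jar from above, held it upright, slid it down to or just short of the stop and released it. The small red jar was slid against the big red one, which pushed the big one down to its stop.

The last pictures and measurements showed:

| Check | Result |
|---|---|
| Green jar | about 1 mm from the stop |
| Big red jar | about 1 mm from the stop |
| Yellow jar | about 2 mm short of the stop from the top camera; the scene camera puts it 0–1 mm short |
| Small red jar | touching the big red jar, centres about 46 mm apart |
| Lean and placing | lid heights within about 1 mm of the values expected for standing flat, all jars close to the tray centre lines |
| Beaker, brass weight, spoon | measured within about 3 mm of their starting positions |

- **Stop contact not felt:** the force readings never clearly showed a jar touching its stop, so the gaps come from the cameras alone, which are good to about 2 mm.
- **Gaps in the scene view:** the final scene picture did not find the weight, which is confirmed by the top camera only. That picture also merged the two red lids, so those distances are from the top camera.

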